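# Turn the pigment carousel to the red jar

### The job

Spin the pigment carousel by pushing the posts on its rim until the jar with the red lid is at the front, squarely in line with the yellow pointer, and leave it standing still there. Push gently with the fingers without pinching or flinging the carousel, do not touch, lift or tip the jars, and leave the other things on the bench where they are.

Things in the scene. Friction and masses are not known exactly. Their poses are not given: they have to be found in the camera images.
- carousel: white turntable, a disc 296 mm across, 16 mm thick, top 30 mm above the bench, about 1 kg; origin on its axis at the disc's underside, z up, x and y turn with it. Turns endlessly both ways; drag (about 1 N at the rim) stops it within 1 to 3 degrees after a slow push. Jars stand in pockets at radius 80 mm, at 0, 60, .. 300 degrees from its x axis; hub 44 mm across ends 50 mm above the bench
- post_top (a point): centre of the black ball top of one rim post. Six equal steel posts, 12 mm in diameter with 15 mm balls, stand on the disc at radius 137 mm, at 30 (this one), 90, 150, 210, 270 and 330 degrees from the carousel's x axis, midway between the jars; they reach from 30 to 77 mm above the bench, and this point is at 70 mm
- base_board: fixed board under the carousel, 200 mm square, 10 mm high; origin on the bench under the carousel's axis. Its yellow pointer, a flat bar 22 mm wide along the board's own -x (top 9 mm above the bench) with a yellow cone 36 mm across and 60 mm high at its end, 213 mm from the axis, shows the front. The board is turned up to 0.35 rad; the pointer looks roughly towards the robot
- front_mark (a point): the front place: over the pointer's centre line, 80 mm from the carousel's axis and 30 mm above the bench, where the red jar's origin should come; fixed to the base board
- jar_red: red pigment jar with a red lid and a white label band, 40 mm in diameter, 55 mm high, about 80 g; loose in its pocket (12 mm deep, 49 mm across outside, about 2 mm play), top 85 mm above the bench; origin at the centre of its underside; the one wanted at the front
- jar_blue: blue pigment jar with a blue lid and a white label band, 40 mm in diameter, 55 mm high, about 80 g; loose in its pocket (12 mm deep, 49 mm across outside, about 2 mm play), top 85 mm above the bench; origin at the centre of its underside; one of the five others
- jar_green: green pigment jar with a green lid and a white label band, 40 mm in diameter, 55 mm high, about 80 g; loose in its pocket (12 mm deep, 49 mm across outside, about 2 mm play), top 85 mm above the bench; origin at the centre of its underside; one of the five others
- jar_black: black pigment jar with a black lid and a white label band, 40 mm in diameter, 55 mm high, about 80 g; loose in its pocket (12 mm deep, 49 mm across outside, about 2 mm play), top 85 mm above the bench; origin at the centre of its underside; one of the five others
- jar_grey: grey pigment jar with a grey lid and a white label band, 40 mm in diameter, 55 mm high, about 80 g; loose in its pocket (12 mm deep, 49 mm across outside, about 2 mm play), top 85 mm above the bench; origin at the centre of its underside; one of the five others
- jar_white: white pigment jar with a white lid and a white label band, 40 mm in diameter, 55 mm high, about 80 g; loose in its pocket (12 mm deep, 49 mm across outside, about 2 mm play), top 85 mm above the bench; origin at the centre of its underside; one of the five others
- spray_bottle: white spray bottle with yellow and blue head, 72 mm in diameter, 250 mm high; origin at its underside; bystander
- red_cup: red plastic cup, 90 mm across, 110 mm high; origin at its underside; bystander
- mixing_cup: clear mixing cup, 90 mm across, 100 mm high; origin at its underside; bystander
There are look-alikes about, which are no part of the job. There is more than one size of the jar_blue; the job needs the middle-sized.

How it is judged:
At the end, for the whole second after the job is handed in: The red jar's centre is within 14 mm (10 degrees of turn) of the front mark, the carousel is at rest, all six jars stand upright in their pockets, and the spray bottle and cups are within 30 mm of where they stood (horizontal distance between jar_red and front_mark below 0.014 m and angular speed of carousel below 0.05 rad/s and z of jar_red in the frame of carousel between 0.012 and 0.02 m and angle between each of jar_red, jar_blue, jar_green, jar_black, jar_grey, jar_white's own z axis and vertical below 0.12 rad and z of jar_blue in the frame of carousel between 0.012 and 0.02 m and z of jar_green in the frame of carousel between 0.012 and 0.02 m and z of jar_black in the frame of carousel between 0.012 and 0.02 m and z of jar_grey in the frame of carousel between 0.012 and 0.02 m and z of jar_white in the frame of carousel between 0.012 and 0.02 m and distance of each of spray_bottle, red_cup, mixing_cup from where it was at the start of the episode below 0.03 m); the robot touches nothing.
It fails at once if a jar is lifted out of its pocket (more than 10 mm) or tipped (more than 0.3 rad) (height (world z) of any of jar_red, jar_blue, jar_green, jar_black, jar_grey, jar_white above 0.04 m or angle between any of jar_red, jar_blue, jar_green, jar_black, jar_grey, jar_white's own z axis and vertical above 0.3 rad).
It fails at once if the robot presses on a jar (more than 3 N) (contact force between any of the fingers, the arm and jar_red above 3 N or contact force between any of the fingers, the arm and jar_blue above 3 N or contact force between any of the fingers, the arm and jar_green above 3 N or contact force between any of the fingers, the arm and jar_black above 3 N or contact force between any of the fingers, the arm and jar_grey above 3 N or contact force between any of the fingers, the arm and jar_white above 3 N).
It fails at once if the carousel is flung round (faster than 2.5 rad/s) (angular speed of carousel above 2.5 rad/s).
It fails at once if the carousel is pinched or shoved hard (more than 25 N between fingers and carousel) (contact force between the fingers and carousel above 25 N).
It fails at once if the spray bottle or a cup is pushed more than 30 mm or tipped over (distance of any of spray_bottle, red_cup, mixing_cup from where it was at the start of the episode above 0.03 m or angle between any of spray_bottle, red_cup, mixing_cup's own z axis and vertical above 0.3 rad).
It also fails if it takes over 48 s, if anything falls off the work surface, if the arm or the gripper's body presses on something with over 40 N, if the wrist force passes 120 N, or if a joint passes its speed limit or range.

### The arm

A 7-joint arm with a two-finger parallel gripper is mounted at the origin on the work surface. World frame = base frame: x ahead of the robot, y to its left, z up, the work surface at z = 0. Lengths are in m, angles in rad, forces in N, time in s.
With the tool pointing down it reaches from about 0.425 to 0.925 m from the base axis. Payload 6.8 kg.
Tool frame: the origin (TCP) lies between the finger pads; the fingertips stand r.tcp_to_tips ahead of it and the grasp point (between the pads) lies 3 mm ahead of it (r.tcp_to_tips is the distance from the TCP to the fingertips, in m); z points along the fingers, y is the line along which they close (so a half turn about z gives the same grasp; the last joint's range is limited). The gripper opens to 85 mm and grips with 20 to 120 N. Pads are 22 mm wide; open, the fingers measure 114 mm over their backs; the gripper's body (76 mm by 85 mm) begins 54 mm behind the grasp point. The pads swing forward as they close: fully open they stand 13 mm farther back than shut.
Start: joints at [-1.428, 0.477, 0.022, 1.555, -0.011, 1.109, -0.083], TCP at [0.168, 0.654, 0.253] pointing down, gripper open.
Joint ranges: [-2.96, 2.96], [-0.34, 2.1], [-1.41, 1.46], [0.24, 2.44], [-1.37, 4.51], [0.17, 1.92], [-2.96, 2.96]. Speed limits (rad/s): [2.39, 2.39, 3.14, 3.14, 3.14, 3.14, 3.14].

### API

Orientations are given as a rotation vector (axis times angle).
In Python, from bench import r gives the robot as it stands. The module is installed in compiled form; this text tells all that it offers.
- The arm moves only by the tool step_arm, never from a script. Its argument "moves" is a list of rows, each an object of numbers: "rx", "ry", "rz": the turn, a rotation vector about the tool's x, y, z in degrees; "dx", "dy", "dz": the shift along the tool's x, y, z in mm; "gripper": the opening, from -1 (shut) to 1 (fully open). In form: [{"rx": .., "ry": .., "rz": .., "dx": .., "dy": .., "dz": .., "gripper": ..}, ...]. A call has 1 to 20 rows; each row shifts and turns the commanded pose from where the row before left it, along the tool's axes as they then stand; what a row does not reach is not made up. A row lasts 1/8 s, in which the tool goes at most 62.5 mm and 10.7 degrees, less where a joint would pass 70% of its speed; a pose out of reach is approached as far as the arm can. A call is refused whole if a number of a shift passes 62.5 or a number of a turn 10.7, either way. A call with a gripper value outside its range is refused whole. The fingers move at their own pace and stop on an object; "grip_force" is the grip in N (left out, the last holds). Time passes only in rows, so rows that do not move let the fingers close. It gives the time, the measured TCP pose, the force, the opening and the grip force at its end, in the units of the state.
- r.get_obs(): the state, without advancing time (a new reading comes with each control period).
- r.grab_frame(name): name is "scene" or "side" or "wrist"; returns the picture (384x512x3 uint8, blue, green, red); there is no depth.
- r.camera_info(name): a dict with "mtx" (3x3 intrinsics, pixels), "rvec" (rotation vector, rad) and "tvec" (3), from world to camera coordinates, as OpenCV has them. Camera axes: x right, y down, z forward; pixel columns grow to the right and rows downward; lengths in m; the calibration is good to about 2 mm. A picture is of the moment at which its call begins: read the wrist's pose just before it. camera_info takes no time and is no camera call; for the wrist camera it gives the pose at the moment of the call.
- r.hand_in(): hands the job in; it is judged then, once.
The state is a dict: "clock": time; "joints": joint angles; "qvel": joint speeds; "tau": joint torques, N m; "tcp_pos": TCP position; "orientation": TCP orientation; "contact_force": force on the tool from outside, world axes, zero at the start; "moment": the same for the moment, N m; "grip_width": finger opening in m; "gripper_force": force on a finger pad.
Only numpy, scipy, OpenCV 4.12 (cv2) and the standard library are available. Lean on these libraries where they do the work, as an engineer would, in place of code of your own. Each camera call takes 0.05 s, during which the arm holds its last target. There are 200 camera calls.

## Working session

There is one attempt and no reset: what is moved stays moved. The work goes in short steps, Python scripts to look and compute and a tool call to move; the robot and the scene stay as the last step left them, time stands still between calls to the robot, and variables do not carry over. Pictures are saved under pics/ and viewed, at most 10 in all, crops included, and the job is handed in when it is done.

Besides the shell and the picture viewer there is one more tool, called after "Emit:" as a command line: name --argument value ..., lists and objects as JSON in quotes. step_arm: Moves the arm, as the interface text tells. Its arguments: {"type":"object","properties":{"moves":{"type":"array","items":{"type":"object","properties":{"rx":{"type":"number"},"ry":{"type":"number"},"rz":{"type":"number"},"dx":{"type":"number"},"dy":{"type":"number"},"dz":{"type":"number"},"gripper":{"type":"number"}}}},"grip_force":{"type":"number"}},"required":["moves"]}

```bash
mkdir -p pics; python3 - <<'E'
from bench import r
import cv2,numpy as np
for n in("scene","side"):
    f=r.grab_frame(n);cv2.imwrite(f"pics/{n}0.png",cv2.resize(f,(800,600),interpolation=cv2.INTER_CUBIC))
    c=r.camera_info(n);R=cv2.Rodrigues(np.array(c["rvec"],float))[0];print(n,(-R.T@np.array(c["tvec"]).ravel()).round(3))
o=r.get_obs();print(o["tcp_pos"],o["orientation"],r.tcp_to_tips,o["grip_width"],o["clock"])
E
```

```text
scene [ 1.392 -0.352  1.098]
side [ 0.392 -1.109  0.844]
[0.16740563 0.65340641 0.25241221] [-3.92894839e-01 -3.11683278e+00  2.56398295e-03] 0.022 0.08535366254313168 0.1
```

View pics/scene0.png

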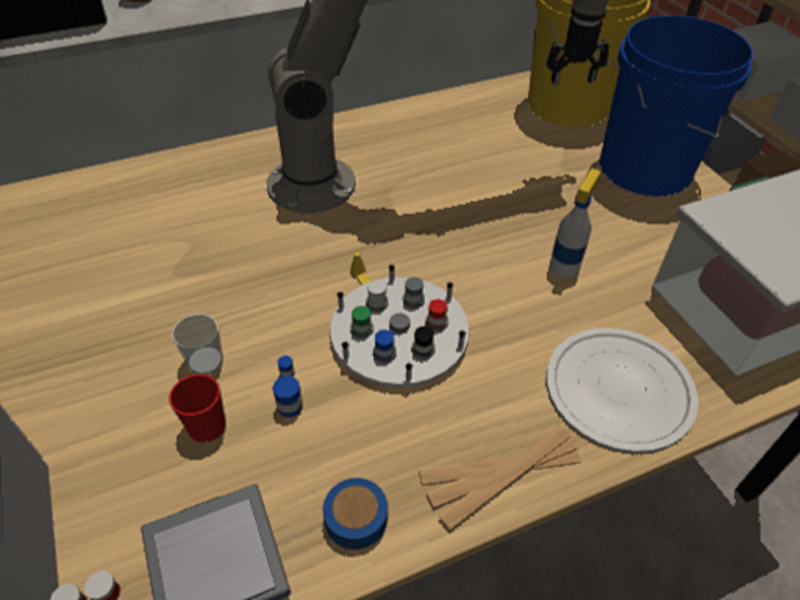

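View pics/side0.png

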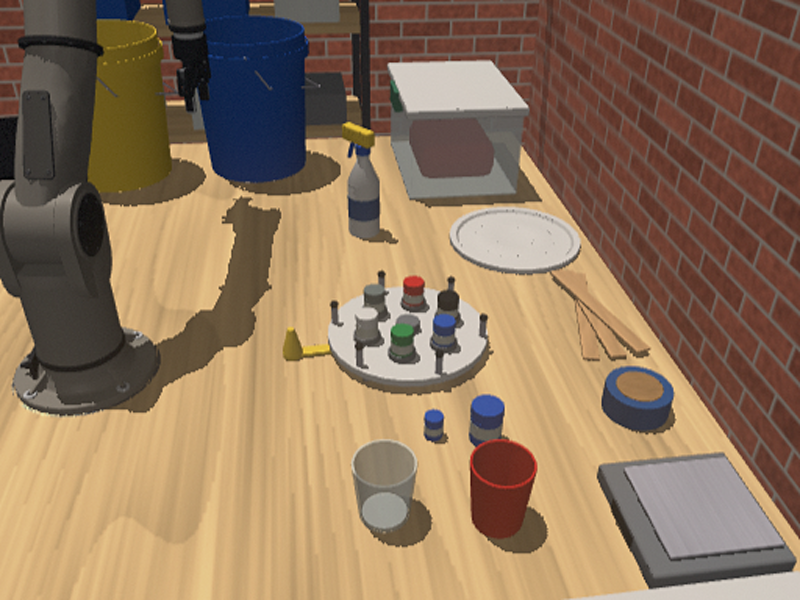

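The pictures show the carousel with the hub at (400,321) in scene and (407,322) in side. The red lid is at (438,307) / (413,283), the cone tip at (357,255) / (290,330), and the six posts are all visible. Next I triangulate them.

```bash
cat > h.py <<'E'
from bench import r
import cv2,numpy as np
def P(n):
    c=r.camera_info(n);R=cv2.Rodrigues(np.array(c["rvec"],float))[0]
    return np.array(c["mtx"])@np.c_[R,np.array(c["tvec"]).ravel()]
def tri(a,b,n="scene",m="side"):
    X=cv2.triangulatePoints(P(n),P(m),np.array(a,float).reshape(2,1)*.64,np.array(b,float).reshape(2,1)*.64)
    return (X[:3]/X[3]).ravel()
def onz(a,n,z):
    M=P(n);H=M[:,[0,1,3]].copy();H[:,2]+=M[:,2]*z
    q=np.linalg.solve(H,[a[0]*.64,a[1]*.64,1]);return q[:2]/q[2]
E
python3 - <<'E'
from h import *
pts=dict(hub=((400,321),(407,322)),red=((438,304),(413,281)),cone=((357,255),(290,329)),
p1=((391,268),(334,305)),p2=((449,287),(380,274)),p3=((462,335),(450,281)),p4=((409,368),(484,319)),p5=((345,347),(439,354)),p6=((340,296),(360,346)),white=((377,292),(367,313)),green=((361,314),(402,330)),spray=((570,268),(364,225)),small=((286,363),(434,414)),mid=((288,388),(487,405)))
X={k:tri(*v) for k,v in pts.items()}
for k,v in X.items():print(k,v.round(3))
c=np.mean([X[f"p{i}"] for i in range(1,7)],0)[:2];print("c",c.round(4))
for k,v in X.items():
    d=v[:2]-c;print(k,np.hypot(*d).round(3),np.degrees(np.arctan2(d[1],d[0])).round(1))
E
```

```text
hub [0.568 0.013 0.043]
red [0.589 0.089 0.084]
cone [ 0.356 -0.002  0.055]
p1 [0.437 0.048 0.067]
p2 [0.534 0.144 0.066]
p3 [0.666 0.108 0.064]
p4 [ 0.702 -0.025  0.065]
p5 [ 0.603 -0.121  0.066]
p6 [ 0.473 -0.085  0.068]
white [ 0.495 -0.007  0.078]
green [ 0.548 -0.065  0.081]
spray [0.534 0.469 0.002]
small [ 0.575 -0.237  0.039]
mid [ 0.654 -0.254  0.064]
c [0.5693 0.0116]
hub 0.003 133.1
red 0.08 75.9
cone 0.214 -176.3
p1 0.137 164.7
p2 0.137 104.8
p3 0.137 45.0
p4 0.138 -15.6
p5 0.137 -75.5
p6 0.136 -135.1
white 0.077 -165.7
green 0.079 -105.8
spray 0.459 94.4
small 0.249 -88.6
mid 0.279 -72.2
```

Everything agrees with the given sizes: posts at radius 137 mm, cone at 213 mm, heights right. Red is at 75.2° and the front at 183.7°, so it needs about 108.5° CCW. I'll push post p3 (45°) from a finger position at about 20°.

Emit:
step_arm --moves '[{"dx": -37, "dy": -24.6, "gripper": -1}, {"dx": -37, "dy": -24.6, "gripper": -1}, {"dx": -37, "dy": -24.6, "gripper": -1}, {"dx": -37, "dy": -24.6, "gripper": -1}, {"dx": -37, "dy": -24.6, "gripper": -1}, {"dx": -37, "dy": -24.6, "gripper": -1}, {"dx": -37, "dy": -24.6, "gripper": -1}, {"dx": -37, "dy": -24.6, "gripper": -1}, {"dx": -37, "dy": -24.6, "gripper": -1}, {"dx": -37, "dy": -24.6, "gripper": -1}, {"dx": -37, "dy": -24.6, "gripper": -1}, {"dx": -37, "dy": -24.6, "gripper": -1}, {"dx": -37, "dy": -24.6, "gripper": -1}, {"dx": -37, "dy": -24.6, "gripper": -1}, {"dx": -37, "dy": -24.6, "gripper": -1}, {"dx": -37, "dy": -24.6, "gripper": -1}, {"dx": -37, "dy": -24.6, "gripper": -1}, {"dx": -37, "dy": -24.6, "gripper": -1}]'

```text
invalid input at $.moves[0]: expected keys rx, ry, rz, dx, dy, dz, gripper
```

Emit:
step_arm --moves '[{"rz": 7, "dz": 10, "gripper": -1}, {"rz": 7, "dz": 10, "gripper": -1}, {"rz": 7, "dz": 10, "gripper": -1}, {"rz": 7, "dz": 10, "gripper": -1}, {"rz": 7, "dz": 10, "gripper": -1}, {"rz": 7, "dz": 10, "gripper": -1}, {"rz": 7, "dz": 10, "gripper": -1}, {"rz": 7, "dz": 10, "gripper": -1}, {"gripper": -1}, {"gripper": -1}]'

```text
invalid input at $.moves[0]: expected keys rx, ry, rz, dx, dy, dz, gripper
```

```bash
cat >> h.py <<'E'
C=np.array([.5693,.0116])
def st():
    o=r.get_obs();R=cv2.Rodrigues(np.array(o["orientation"],float))[0];p=np.array(o["tcp_pos"]);d=p[:2]-C
    print("t",round(o["clock"],2),"p",p.round(4),"rho",np.hypot(*d).round(4),"th",np.degrees(np.arctan2(d[1],d[0])).round(1),"xang",np.degrees(np.arctan2(R[1,0],R[0,0])).round(1),"z",R[:,2].round(3),"q7",o["joints"][6].round(2),"w",round(o["grip_width"],4),"F",np.round(o["contact_force"],1))
    return p,R
E
python3 - <<'E'
from h import *
p,R=st()
g=np.array([*(C+.14*np.array([np.cos(np.radians(20)),np.sin(np.radians(20))])),.064])
print((R.T@(g-p)*1e3).round(1))
E
```

```text
t 0.1 p [0.1674 0.6534 0.2524] rho 0.7573 th 122.1 xang 165.6 z [-0.    -0.002 -1.   ] q7 -0.08 w 0.0854 F [-0.6  0.9  0.3]
[-664.1 -442.7  189.2]
```

All keys are required, and nothing moved.

Emit:
step_arm --moves '[{"rx": 0, "ry": 0, "rz": 0, "dx": -37, "dy": -24.6, "dz": 0, "gripper": -1}, {"rx": 0, "ry": 0, "rz": 0, "dx": -37, "dy": -24.6, "dz": 0, "gripper": -1}, {"rx": 0, "ry": 0, "rz": 0, "dx": -37, "dy": -24.6, "dz": 0, "gripper": -1}, {"rx": 0, "ry": 0, "rz": 0, "dx": -37, "dy": -24.6, "dz": 0, "gripper": -1}, {"rx": 0, "ry": 0, "rz": 0, "dx": -37, "dy": -24.6, "dz": 0, "gripper": -1}, {"rx": 0, "ry": 0, "rz": 0, "dx": -37, "dy": -24.6, "dz": 0, "gripper": -1}, {"rx": 0, "ry": 0, "rz": 0, "dx": -37, "dy": -24.6, "dz": 0, "gripper": -1}, {"rx": 0, "ry": 0, "rz": 0, "dx": -37, "dy": -24.6, "dz": 0, "gripper": -1}, {"rx": 0, "ry": 0, "rz": 0, "dx": -37, "dy": -24.6, "dz": 0, "gripper": -1}, {"rx": 0, "ry": 0, "rz": 0, "dx": -37, "dy": -24.6, "dz": 0, "gripper": -1}, {"rx": 0, "ry": 0, "rz": 0, "dx": -37, "dy": -24.6, "dz": 0, "gripper": -1}, {"rx": 0, "ry": 0, "rz": 0, "dx": -37, "dy": -24.6, "dz": 0, "gripper": -1}, {"rx": 0, "ry": 0, "rz": 0, "dx": -37, "dy": -24.6, "dz": 0, "gripper": -1}, {"rx": 0, "ry": 0, "rz": 0, "dx": -37, "dy": -24.6, "dz": 0, "gripper": -1}, {"rx": 0, "ry": 0, "rz": 0, "dx": -37, "dy": -24.6, "dz": 0, "gripper": -1}, {"rx": 0, "ry": 0, "rz": 0, "dx": -37, "dy": -24.6, "dz": 0, "gripper": -1}, {"rx": 0, "ry": 0, "rz": 0, "dx": -37, "dy": -24.6, "dz": 0, "gripper": -1}, {"rx": 0, "ry": 0, "rz": 0, "dx": -37, "dy": -24.6, "dz": 0, "gripper": -1}]'

```text
clock: 2.35
tcp_pos: [0.7034, 0.0587, 0.2527]
orientation: [-0.392, -3.116, 0.0]
contact_force: [0.5, 0.1, -0.1]
grip_width: -0.0
gripper_force: 0.0
```

Emit:
step_arm --moves '[{"rx": 0, "ry": 0, "rz": 7, "dx": 0, "dy": 0, "dz": 8, "gripper": -1}, {"rx": 0, "ry": 0, "rz": 7, "dx": 0, "dy": 0, "dz": 8, "gripper": -1}, {"rx": 0, "ry": 0, "rz": 7, "dx": 0, "dy": 0, "dz": 8, "gripper": -1}, {"rx": 0, "ry": 0, "rz": 7, "dx": 0, "dy": 0, "dz": 8, "gripper": -1}, {"rx": 0, "ry": 0, "rz": 7, "dx": 0, "dy": 0, "dz": 8, "gripper": -1}, {"rx": 0, "ry": 0, "rz": 7, "dx": 0, "dy": 0, "dz": 8, "gripper": -1}, {"rx": 0, "ry": 0, "rz": 7, "dx": 0, "dy": 0, "dz": 8, "gripper": -1}, {"rx": 0, "ry": 0, "rz": 6.5, "dx": 0, "dy": 0, "dz": 8, "gripper": -1}, {"rx": 0, "ry": 0, "rz": 0, "dx": 0, "dy": 0, "dz": 0, "gripper": -1}, {"rx": 0, "ry": 0, "rz": 0, "dx": 0, "dy": 0, "dz": 0, "gripper": -1}]'

```text
clock: 3.6
tcp_pos: [0.7028, 0.0597, 0.1894]
orientation: [-1.796, -2.578, 0.0]
contact_force: [-0.5, 0.0, 0.0]
grip_width: -0.0002
gripper_force: 0.0
```

```bash
python3 - <<'E'
from h import *
p,R=st()
g=np.array([*(C+.14*np.array([np.cos(np.radians(20)),np.sin(np.radians(20))])),.064])
print((R.T@(g-p)*1e3).round(1))
E
```

```text
t 3.6 p [0.7028 0.0597 0.1894] rho 0.1419 th 19.8 xang 110.3 z [-0. -0. -1.] q7 0.44 w -0.0002 F [-0.5  0.   0. ]
[  0.5  -1.9 125.4]
```

Emit:
step_arm --moves '[{"rx": 0, "ry": 0, "rz": 0, "dx": 0, "dy": -0.2, "dz": 12.5, "gripper": -1}, {"rx": 0, "ry": 0, "rz": 0, "dx": 0, "dy": -0.2, "dz": 12.5, "gripper": -1}, {"rx": 0, "ry": 0, "rz": 0, "dx": 0, "dy": -0.2, "dz": 12.5, "gripper": -1}, {"rx": 0, "ry": 0, "rz": 0, "dx": 0, "dy": -0.2, "dz": 12.5, "gripper": -1}, {"rx": 0, "ry": 0, "rz": 0, "dx": 0, "dy": -0.2, "dz": 12.5, "gripper": -1}, {"rx": 0, "ry": 0, "rz": 0, "dx": 0, "dy": -0.2, "dz": 12.5, "gripper": -1}, {"rx": 0, "ry": 0, "rz": 0, "dx": 0, "dy": -0.2, "dz": 12.5, "gripper": -1}, {"rx": 0, "ry": 0, "rz": 0, "dx": 0, "dy": -0.2, "dz": 12.5, "gripper": -1}, {"rx": 0, "ry": 0, "rz": 0, "dx": 0, "dy": -0.2, "dz": 12.5, "gripper": -1}, {"rx": 0, "ry": 0, "rz": 0, "dx": 0, "dy": -0.1, "dz": 12.5, "gripper": -1}, {"rx": 0, "ry": 0, "rz": 0, "dx": 0, "dy": 0, "dz": 0, "gripper": -1}]'

```text
clock: 4.97
tcp_pos: [0.7002, 0.059, 0.0629]
orientation: [-1.798, -2.574, 0.002]
contact_force: [1.5, 0.5, 0.5]
grip_width: -0.0002
gripper_force: 0.0
```

Emit:
step_arm --moves '[{"rx": 0, "ry": 0, "rz": -3, "dx": 7.33, "dy": -0.19, "dz": 0, "gripper": -1}, {"rx": 0, "ry": 0, "rz": -3, "dx": 7.33, "dy": -0.19, "dz": 0, "gripper": -1}, {"rx": 0, "ry": 0, "rz": -3, "dx": 7.33, "dy": -0.19, "dz": 0, "gripper": -1}, {"rx": 0, "ry": 0, "rz": -3, "dx": 7.33, "dy": -0.19, "dz": 0, "gripper": -1}, {"rx": 0, "ry": 0, "rz": -1, "dx": 2.44, "dy": -0.02, "dz": 0, "gripper": -1}, {"rx": 0, "ry": 0, "rz": -1, "dx": 2.44, "dy": -0.02, "dz": 0, "gripper": -1}, {"rx": 0, "ry": 0, "rz": -1, "dx": 2.44, "dy": -0.02, "dz": 0, "gripper": -1}, {"rx": 0, "ry": 0, "rz": -1, "dx": 2.44, "dy": -0.02, "dz": 0, "gripper": -1}, {"rx": 0, "ry": 0, "rz": -1, "dx": 2.44, "dy": -0.02, "dz": 0, "gripper": -1}, {"rx": 0, "ry": 0, "rz": -1, "dx": 2.44, "dy": -0.02, "dz": 0, "gripper": -1}, {"rx": 0, "ry": 0, "rz": -1, "dx": 2.44, "dy": -0.02, "dz": 0, "gripper": -1}, {"rx": 0, "ry": 0, "rz": -1, "dx": 2.44, "dy": -0.02, "dz": 0, "gripper": -1}, {"rx": 0, "ry": 0, "rz": -1.5, "dx": 3.66, "dy": -0.05, "dz": 0, "gripper": -1}, {"rx": 0, "ry": 0, "rz": -2, "dx": 4.89, "dy": -0.09, "dz": 0, "gripper": -1}, {"rx": 0, "ry": 0, "rz": -2.5, "dx": 6.11, "dy": -0.13, "dz": 0, "gripper": -1}, {"rx": 0, "ry": 0, "rz": -3, "dx": 7.33, "dy": -0.19, "dz": 0, "gripper": -1}, {"rx": 0, "ry": 0, "rz": -3, "dx": 7.33, "dy": -0.19, "dz": 0, "gripper": -1}, {"rx": 0, "ry": 0, "rz": -3, "dx": 7.33, "dy": -0.19, "dz": 0, "gripper": -1}, {"rx": 0, "ry": 0, "rz": -3, "dx": 7.33, "dy": -0.19, "dz": 0, "gripper": -1}, {"rx": 0, "ry": 0, "rz": -3, "dx": 7.33, "dy": -0.19, "dz": 0, "gripper": -1}]'

```text
clock: 7.48
tcp_pos: [0.6368, 0.1339, 0.0643]
orientation: [0.778, 3.044, 0.0]
contact_force: [1.6, -0.2, -1.1]
grip_width: 0.0001
gripper_force: 0.6
```

```bash
python3 - <<'E'
from h import *
f=r.grab_frame("scene");cv2.imwrite("pics/s1.png",cv2.resize(f,(800,600),interpolation=cv2.INTER_CUBIC))
st()
E
```

```text
t 7.53 p [0.6358 0.1345 0.0642] rho 0.1397 th 61.6 xang 151.5 z [-0.001  0.001 -1.   ] q7 0.95 w 0.0003 F [-1.2  0.3 -0.1]
```

View pics/s1.png

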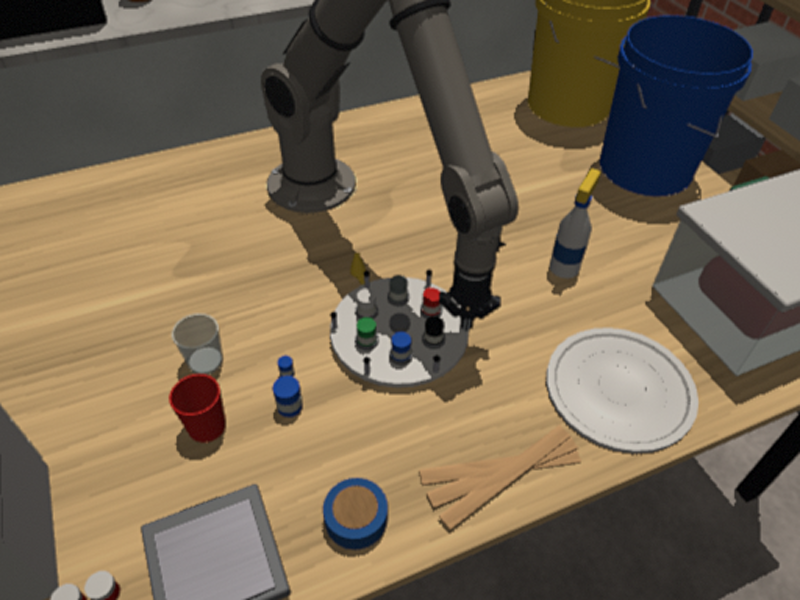

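The push works: the carousel has turned, with posts now at (429,273), (367,274), (334,320), (367,362) and (437,361).

```bash
cat >> h.py <<'E'
def ph(pix):
    a=[np.degrees(np.arctan2(*(onz(q,"scene",.067)-C)[::-1])) for q in pix]
    print("post angles",np.round(a,1),"mod60",np.round(np.degrees(np.angle(np.mean(np.exp(6j*np.radians(a)))))/6%60,1))
E
python3 - <<'E'
from h import *
ph([(429,273),(367,274),(334,320),(367,362),(437,361)])
E
```

```text
post angles [ 128.8 -172.  -106.5  -50.5    8.3] mod60 9.6
```

Emit:
step_arm --moves '[{"rx": 0, "ry": 0, "rz": -1, "dx": 2.44, "dy": -0.02, "dz": 0, "gripper": -1}, {"rx": 0, "ry": 0, "rz": -1.5, "dx": 3.66, "dy": -0.05, "dz": 0, "gripper": -1}, {"rx": 0, "ry": 0, "rz": -2, "dx": 4.89, "dy": -0.09, "dz": 0, "gripper": -1}, {"rx": 0, "ry": 0, "rz": -3, "dx": 7.33, "dy": -0.19, "dz": 0, "gripper": -1}, {"rx": 0, "ry": 0, "rz": -3, "dx": 7.33, "dy": -0.19, "dz": 0, "gripper": -1}, {"rx": 0, "ry": 0, "rz": -3, "dx": 7.33, "dy": -0.19, "dz": 0, "gripper": -1}, {"rx": 0, "ry": 0, "rz": -3, "dx": 7.33, "dy": -0.19, "dz": 0, "gripper": -1}, {"rx": 0, "ry": 0, "rz": -3, "dx": 7.33, "dy": -0.19, "dz": 0, "gripper": -1}, {"rx": 0, "ry": 0, "rz": -3, "dx": 7.33, "dy": -0.19, "dz": 0, "gripper": -1}, {"rx": 0, "ry": 0, "rz": -3, "dx": 7.33, "dy": -0.19, "dz": 0, "gripper": -1}, {"rx": 0, "ry": 0, "rz": -3, "dx": 7.33, "dy": -0.19, "dz": 0, "gripper": -1}, {"rx": 0, "ry": 0, "rz": -3, "dx": 7.33, "dy": -0.19, "dz": 0, "gripper": -1}, {"rx": 0, "ry": 0, "rz": -3, "dx": 7.33, "dy": -0.19, "dz": 0, "gripper": -1}, {"rx": 0, "ry": 0, "rz": -3, "dx": 7.33, "dy": -0.19, "dz": 0, "gripper": -1}, {"rx": 0, "ry": 0, "rz": -3, "dx": 7.33, "dy": -0.19, "dz": 0, "gripper": -1}, {"rx": 0, "ry": 0, "rz": -3, "dx": 7.33, "dy": -0.19, "dz": 0, "gripper": -1}, {"rx": 0, "ry": 0, "rz": -2, "dx": 4.89, "dy": -0.09, "dz": 0, "gripper": -1}, {"rx": 0, "ry": 0, "rz": -1, "dx": 2.44, "dy": -0.02, "dz": 0, "gripper": -1}, {"rx": 0, "ry": 0, "rz": 0, "dx": 0, "dy": 0, "dz": 0, "gripper": -1}]'

```text
clock: 9.9
tcp_pos: [0.5268, 0.144, 0.0642]
orientation: [0.481, -3.104, 0.0]
contact_force: [0.6, -0.9, -0.6]
grip_width: 0.0
gripper_force: 0.0
```

```bash
python3 -c "
from h import *
st()"
```

```text
t 9.9 p [0.5268 0.144  0.0642] rho 0.139 th 107.8 xang -162.4 z [-0.001 -0.    -1.   ] q7 1.52 w 0.0 F [ 0.6 -0.9 -0.6]
```

Emit:
step_arm --moves '[{"rx": 0, "ry": 0, "rz": -1, "dx": 2.44, "dy": 0.2, "dz": 0, "gripper": -1}, {"rx": 0, "ry": 0, "rz": -1.5, "dx": 3.66, "dy": 0.2, "dz": 0, "gripper": -1}, {"rx": 0, "ry": 0, "rz": -2, "dx": 4.89, "dy": 0.2, "dz": 0, "gripper": -1}, {"rx": 0, "ry": 0, "rz": -3, "dx": 7.33, "dy": -0.19, "dz": 0, "gripper": -1}, {"rx": 0, "ry": 0, "rz": -3, "dx": 7.33, "dy": -0.19, "dz": 0, "gripper": -1}, {"rx": 0, "ry": 0, "rz": -3, "dx": 7.33, "dy": -0.19, "dz": 0, "gripper": -1}, {"rx": 0, "ry": 0, "rz": -3, "dx": 7.33, "dy": -0.19, "dz": 0, "gripper": -1}, {"rx": 0, "ry": 0, "rz": -3, "dx": 7.33, "dy": -0.19, "dz": 0, "gripper": -1}, {"rx": 0, "ry": 0, "rz": -3, "dx": 7.33, "dy": -0.19, "dz": 0, "gripper": -1}, {"rx": 0, "ry": 0, "rz": -2, "dx": 4.89, "dy": -0.09, "dz": 0, "gripper": -1}, {"rx": 0, "ry": 0, "rz": -1.5, "dx": 3.66, "dy": -0.05, "dz": 0, "gripper": -1}, {"rx": 0, "ry": 0, "rz": -1.5, "dx": 3.66, "dy": -0.05, "dz": 0, "gripper": -1}, {"rx": 0, "ry": 0, "rz": -1, "dx": 2.44, "dy": -0.02, "dz": 0, "gripper": -1}, {"rx": 0, "ry": 0, "rz": -1, "dx": 2.44, "dy": -0.02, "dz": 0, "gripper": -1}, {"rx": 0, "ry": 0, "rz": -0.5, "dx": 1.22, "dy": 0, "dz": 0, "gripper": -1}, {"rx": 0, "ry": 0, "rz": -0.5, "dx": 1.22, "dy": 0, "dz": 0, "gripper": -1}, {"rx": 0, "ry": 0, "rz": 0, "dx": 0, "dy": 0, "dz": 0, "gripper": -1}, {"rx": 0, "ry": 0, "rz": 0, "dx": 0, "dy": 0, "dz": 0, "gripper": -1}]'

```text
clock: 12.15
tcp_pos: [0.4649, 0.1049, 0.0642]
orientation: [1.281, -2.868, 0.0]
contact_force: [-0.8, 0.1, 0.5]
grip_width: 0.0002
gripper_force: 0.2
```

```bash
python3 - <<'E'
from h import *
f=r.grab_frame("scene");cv2.imwrite("pics/s2.png",cv2.resize(f[128:288,160:352],None,fx=4,fy=3.75*1,interpolation=cv2.INTER_CUBIC))
st()
E
```

```text
t 12.2 p [0.4649 0.1049 0.0642] rho 0.1401 th 138.2 xang -131.9 z [-0. -0. -1.] q7 1.96 w 0.0001 F [ 0.4 -0.8  0.8]
```

View pics/s2.png

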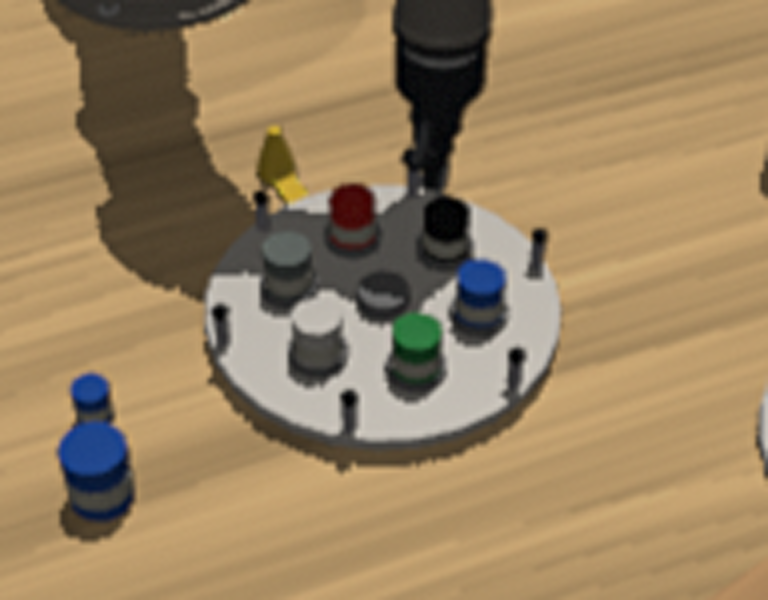

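Post tops in the crop are at (412,158), (262,200), (221,314), (349,399), (516,356) and (539,236), and the red lid is at (352,203), close to the front.

```bash
python3 - <<'E'
from h import *
k=lambda x,y:((160+x/4)/.64,(128+y/3.75)/.64)
ph([k(*q) for q in [(412,158),(262,200),(221,314),(349,399),(516,356),(539,236)]])
for n,q,z,c in(("red",(352,195),.085,C),("tip",(274,128),.06,C)):
    d=onz(k(*q),"scene",z)-c;print(n,np.hypot(*d).round(3),np.degrees(np.arctan2(d[1],d[0]))%360)
E
```

```text
post angles [ 146.8 -154.3  -94.   -34.1   26.4   86.7] mod60 26.3
red 0.083 175.0216668091899
tip 0.213 183.7196536800032
```

Emit:
step_arm --moves '[{"rx": 0, "ry": 0, "rz": -1, "dx": 2.44, "dy": 0, "dz": 0, "gripper": -1}, {"rx": 0, "ry": 0, "rz": -1, "dx": 2.44, "dy": 0, "dz": 0, "gripper": -1}, {"rx": 0, "ry": 0, "rz": -1, "dx": 2.44, "dy": 0, "dz": 0, "gripper": -1}, {"rx": 0, "ry": 0, "rz": -1, "dx": 2.44, "dy": 0, "dz": 0, "gripper": -1}, {"rx": 0, "ry": 0, "rz": -1, "dx": 2.44, "dy": 0, "dz": 0, "gripper": -1}, {"rx": 0, "ry": 0, "rz": -0.5, "dx": 1.22, "dy": 0, "dz": 0, "gripper": -1}, {"rx": 0, "ry": 0, "rz": -0.5, "dx": 1.22, "dy": 0, "dz": 0, "gripper": -1}, {"rx": 0, "ry": 0, "rz": -0.5, "dx": 1.22, "dy": 0, "dz": 0, "gripper": -1}, {"rx": 0, "ry": 0, "rz": -0.5, "dx": 1.22, "dy": 0, "dz": 0, "gripper": -1}, {"rx": 0, "ry": 0, "rz": 0, "dx": 0, "dy": 0, "dz": 0, "gripper": -1}, {"rx": 0, "ry": 0, "rz": 0, "dx": 0, "dy": 0, "dz": 0, "gripper": -1}, {"rx": 0, "ry": 0, "rz": 0, "dx": -4, "dy": 1, "dz": 0, "gripper": -1}, {"rx": 0, "ry": 0, "rz": 0, "dx": -8, "dy": 2, "dz": 0, "gripper": -1}, {"rx": 0, "ry": 0, "rz": 0, "dx": -4, "dy": 2, "dz": -10, "gripper": -1}, {"rx": 0, "ry": 0, "rz": 0, "dx": 0, "dy": 0, "dz": -30, "gripper": -1}, {"rx": 0, "ry": 0, "rz": 0, "dx": 0, "dy": 0, "dz": -40, "gripper": -1}, {"rx": 0, "ry": 0, "rz": 0, "dx": 0, "dy": 0, "dz": -40, "gripper": -1}, {"rx": 0, "ry": 0, "rz": 0, "dx": 0, "dy": 0, "dz": -20, "gripper": -1}, {"rx": 0, "ry": 0, "rz": 0, "dx": 0, "dy": 0, "dz": 0, "gripper": -1}]'

```text
clock: 14.58
tcp_pos: [0.4603, 0.1084, 0.2063]
orientation: [-1.452, 2.781, -0.001]
contact_force: [0.4, -0.3, 0.4]
grip_width: 0.0
gripper_force: 0.0
```

```bash
python3 - <<'E'
from h import *
f=r.grab_frame("scene");cv2.imwrite("pics/s3.png",cv2.resize(f[128:288,160:352],None,fx=4,fy=3.75,interpolation=cv2.INTER_CUBIC))
st()
E
```

```text
t 14.62 p [0.4596 0.108  0.205 ] rho 0.1461 th 138.7 xang -124.9 z [ 0.002  0.    -1.   ] q7 2.12 w -0.0002 F [-1.1 -0.1 -0.9]
```

View pics/s3.png

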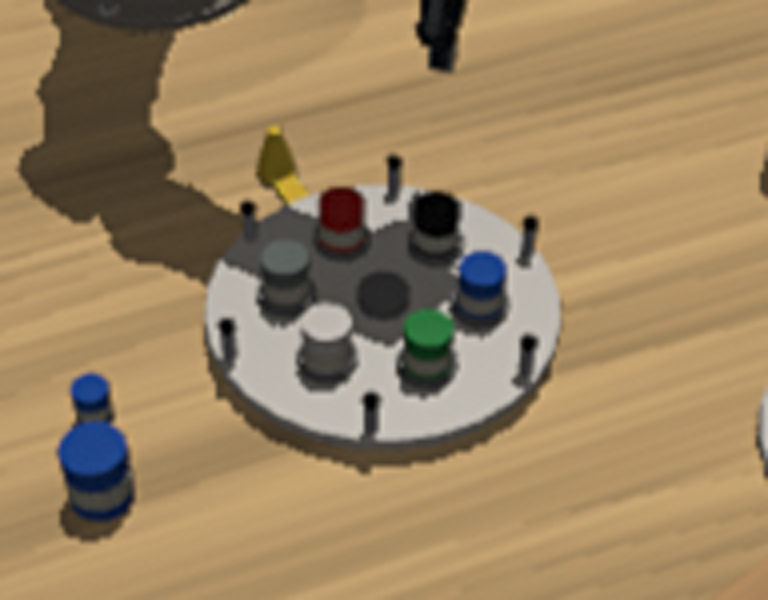

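The red lid is at (341,200), in line with the pointer. Post tops are at (394,162), (248,208), (227,327), (371,400), (528,343) and (530,222). All jars are upright and the tool is clear.

```bash
python3 - <<'E'
from h import *
k=lambda x,y:((160+x/4)/.64,(128+y/3.75)/.64)
ph([k(*q) for q in [(394,162),(248,208),(227,327),(371,400),(528,343),(530,222)]])
E
```

```text
post angles [ 152.8 -148.   -87.5  -27.    33.6   94.2] mod60 33.0
```

```bash
python3 -c "
from bench import r
print(r.hand_in())"
```

```text
the job is handed in; nothing more can be done
None
```

I turned the carousel about 108° counterclockwise; just before hand-in the red jar measured within about 1° of the pointer line, with all jars upright and the arm clear, but the hand-in gave no verdict.

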